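# Uncover the inspection plate and hold a pillow block home in its datum corner

## Task

Lift the dust cover off the granite inspection plate by its handle and hang it by that handle on the two-pronged hook stand. Then put the pillow block upright and flat on the plate and press it into the corner of the two steel fences, its long side flush against the long fence and one end against the short fence, touching both at once. Finish while still holding it pressed there for the measuring camera, without shifting the small parts and tweezers lying on and around the plate.

Things in the scene. Friction and masses are not known exactly. Their poses are not given: they have to be found in the camera images.
- cover: Dust cover: upturned shallow grey box, 94 (x) x 128 (y) x 30 mm high, 0.17 kg, standing loose over the fences in the middle of the plate. A rigid steel bail handle of 9 mm round bar stands on top: two uprights 104 mm apart joined by a level bar along y, 50 mm free height under the bar. Origin: centre of the underside, z up.
- handle_bar (a point): The middle of the level bar of the cover's handle, on the bar's axis, 85 mm above the cover's underside and 55 mm above its top. Axes are the cover's: the bar runs along y, straight for 44 mm each side of this point.
- hook_stand: Fixed steel stand: base 10 mm thick, 110 mm wide, from x = -135 to 45 mm; post 16 mm thick, 174 mm high; at its top two level 8 mm round prongs at y = +30 and -30 mm, axes 170 mm above the table, reaching from the post to x = -120 mm (-x is towards the robot), then turned up to tips at x = -130 mm, 190 mm high. Origin: on the table under the post, z up.
- hook_rest (a point): Midway between the prongs, level with their upper side (174 mm above the table), 75 mm in front of the post, 55 mm behind the tips; axes as the stand's. A handle bar resting on both prongs here has its axis 4.5 mm above it. The cover fits only below the prongs: the handle comes in from the front along +x, prongs passing between bar and cover, then goes down.
- plate: Fixed black granite plate 260 x 260 mm, top 30 mm above the table. A small measuring camera on a post stands in its far right corner (x from 75 to 135 mm, y from -75 to -135 mm, up to 135 mm above the plate's top). Origin: centre of the underside, on the table, z up; the robot is on its -x side.
- corner (a point): Datum corner: where the fences' inner faces would meet, on the plate's top; axes as the plate's. The long fence's face is the plane x = 0, the short fence's y = 0; a part lies at negative x and y and is pressed along +x and +y; fences rigid, ground faces slide easily (friction about 0.25). The pillow block fully home, its long axis along y, has its origin at x = -20, y = -35, z = 0 mm.
- long_fence: Steel bar fixed on the plate, 12 (x) x 88 (y) x 12 mm high, running from 8 to 96 mm from the corner point along -y; its face towards -x is the datum. Origin: centre of its underside; axes as the plate's.
- short_fence: Steel bar fixed on the plate, 50 (x) x 12 (y) x 12 mm high, running from 8 to 58 mm from the corner point along -x; its face towards -y is the datum. Origin: centre of its underside; axes as the plate's.
- pillow_block: Loose aluminium pillow block (shaft support), 0.26 kg, upright on the table: flange 70 (x) x 40 (y) x 16 mm high, and on its middle a housing 32 (x) x 40 (y) mm up to 54 mm above the underside, with an 18 mm bore along y. The flange is 4 mm higher than the fences; grip across the housing's 32 mm, above the flange. Same either way round. Origin: centre of the underside, z up.
- bush: Bystander, to be left alone: brass flanged bush, 38 mm across, 30 mm high, standing on the plate's near right part. Origin: centre of the underside.
- collar: Bystander, to be left alone: steel ring, 34 mm across, 14 mm high, on the plate's near left part. Origin: centre of the underside.
- spacer: Bystander, to be left alone: plain aluminium block 50 x 32 x 20 mm, no housing, on the table near the robot. Origin: centre of the underside.
- tweezers: Bystander, to be left alone: steel tweezers 120 mm long, 6 mm high, lying on the table near the robot. Origin: centre of the underside.
Mind the look-alikes: they are no part of the job. Of the things shaped like the cover, the grey one is meant. Leave any green look-alike of the pillow_block alone.

How it is judged:
On the way:
1. the dust cover hangs by its handle on both prongs of the hook stand and is let go (contact force between cover and hook_stand above 0.5 N and contact force between cover and the arm below 0.05 N and contact force between cover and the fingers below 0.05 N and horizontal distance between handle_bar and hook_rest below 0.05 m and z of handle_bar in the frame of hook_rest between -0.002 and 0.012 m and angle between cover's own z axis and vertical below 0.35 rad), for 0.3 s.
At the end, for the whole second after the job is handed in: Cover hangs still and untouched by its handle on both prongs (bar within 50 mm of hook_rest). Fingers hold the block still, flat on the plate (3 mm, 0.05 rad), parallel to the long fence (0.035 rad), home within 4 mm and pressing each fence with over 1.5 N at once (all of step 1 and linear speed of cover below 0.05 m/s and contact force between pillow_block and long_fence above 1.5 N and contact force between pillow_block and short_fence above 1.5 N and contact force between the fingers and pillow_block above 1.5 N and angle between the x axis of pillow_block and the y axis of long_fence, either way round below 0.035 rad and angle between pillow_block's own z axis and vertical below 0.05 rad and z of pillow_block in the frame of corner between -0.003 and 0.003 m and y of pillow_block in the frame of corner between -0.039 and -0.031 m and x of pillow_block in the frame of corner between -0.024 and -0.016 m and linear speed of pillow_block below 0.01 m/s); the arm keeps its last pose, push and grip.
It fails at once if a bystander (brass flanged bush, steel collar, plain spacer, tweezers) is shifted by more than 30 mm (distance of any of bush, collar, spacer, tweezers from where it was at the start of the episode above 0.03 m).
It also fails if it takes over 72 s, if anything falls off the work surface, if the arm or the gripper's body presses on something with over 40 N, if the wrist force passes 120 N, or if a joint passes its speed limit or range.

## Robot

A 7-joint arm with a two-finger parallel gripper is mounted at the origin on the work surface. World frame = base frame: x ahead of the robot, y to its left, z up, the work surface at z = 0. Lengths are in m, angles in rad, forces in N, time in s.
With the tool pointing down it reaches from about 0.4 to 0.875 m from the base axis. Payload 19.3 kg.
Tool frame: the origin (TCP) lies at the centre of the arm's flange, where the gripper is bolted on; the fingertips stand 173 mm ahead of it and the grasp point (between the pads) lies 155 mm ahead of it; z points along the fingers, y is the line along which they close (so a half turn about z gives the same grasp; the last joint's range is limited). The gripper opens to 85 mm and grips with 20 to 120 N. Pads are 22 mm wide; open, the fingers measure 114 mm over their backs; the gripper's body (76 mm by 85 mm) begins 54 mm behind the grasp point. The pads swing forward as they close: fully open they stand 13 mm farther back than shut.
Start: joints at [-1.303, 0.521, -0.036, 1.599, 0.021, 1.021, -0.113], TCP at [0.207, 0.59, 0.405] pointing down, gripper open.
Joint ranges: [-2.91, 2.91], [-0.3, 2.13], [-1.5, 1.42], [0.17, 2.43], [-1.26, 4.41], [0.16, 1.93], [-2.52, 2.52]. Speed limits (rad/s): [1.89, 1.89, 2.39, 2.39, 3.01, 3.01, 3.01].

## Interface

Orientations are given as [roll, pitch, yaw] about the fixed x, y, z axes, in that order (R = Rz(yaw) Ry(pitch) Rx(roll)).
In Python, from workcell import bot, imaging, job gives the robot as it stands.
- The arm moves only by the tool carry_out, never from a script. Its argument "targets" is a list of rows, each a list of 3 entries, a list of its own where there are three numbers: the shift along the tool's x, y, z in units of 0.25 m (1.0 is 0.25 m), then the turn, a rotation vector about the tool's x, y, z in units of 180 degrees (1.0 is 180 degrees), then the opening, from 0 (shut) to 1 (fully open). In form: [[[tx, ty, tz], [wx, wy, wz], jaw], ...]. A call has 1 to 8 rows; each row shifts and turns the commanded pose from where the row before left it, along the tool's axes as they then stand; what a row does not reach is not made up. A row lasts 1/8 s, in which the tool goes at most 62.5 mm and 10.7 degrees, less where a joint would pass 70% of its speed; a pose out of reach is approached as far as the arm can. A call with a number of a shift or a turn outside -1 to 1 is refused whole. A call with a gripper value outside its range is refused whole. The fingers move at their own pace and stop on an object; "force" is the grip in N (left out, the last holds). Time passes only in rows, so rows that do not move let the fingers close. It gives the time, the measured TCP pose, the force and the opening at its end, in the units of the state.
- bot.observe(): the state, without advancing time (a new reading comes with each control period).
- imaging.grab_frame(name): name is "side" or "top"; returns a dict with "pixels" (480x640x3 uint8, red, green, blue), "mtx" (3x3 intrinsics, pixels), "cam_to_world" (4x4, takes a point from camera to world coordinates). Camera axes: x right, y down, z forward; pixel columns grow to the right and rows downward; lengths in m; the calibration is good to about 2 mm. A picture is of the moment at which its call begins. There is no depth.
- job.job_done(): hands the job in, once; it reports no verdict.
The state is a dict: "clock": time; "qpos": joint angles; "qd": joint speeds; "joint_efforts": joint torques, N m; "position": TCP position; "tool_rot": TCP orientation; "force": force on the tool from outside, world axes, zero at the start; "moment": the same for the moment, N m; "grip_width": finger opening in m.
Only numpy, scipy, OpenCV 4.12 (cv2) and the standard library are available. Lean on these libraries where they do the work, as an engineer would, in place of code of your own. Each camera call takes 0.05 s, during which the arm holds its last target. There are 200 camera calls.

## Working session

There is one attempt and no reset: what is moved stays moved. The work goes in short steps, Python scripts to look and compute and a tool call to move; the robot and the scene stay as the last step left them, time stands still between calls to the robot, and variables do not carry over. Pictures are saved under pics/ and viewed, on a budget of 10 in all, crops included, one or two more only if the job needs it, and the job is handed in when it is done.

Besides the shell and the picture viewer there is one more tool, called after ">>>" as a command line: name --argument value ..., lists and objects as JSON in quotes. carry_out: Moves the arm, as the interface text tells. Its arguments: {"type":"object","properties":{"targets":{"type":"array"},"force":{"type":"number"}},"required":["targets"]}

```bash
ls; mkdir -p pics
python3 - <<'E'
from workcell import bot, imaging, job
import cv2
s=bot.observe(); print(s)
for n in("top","side"):
    f=imaging.grab_frame(n); cv2.imwrite(f"pics/{n}0.png",f["pixels"][:,:,::-1]); print(n,f["mtx"].tolist(),f["cam_to_world"].round(4).tolist())
E
```

```text
pics
{'clock': 0.0, 'qpos': array([-1.30320771,  0.5220236 , -0.03631165,  1.59999866,  0.02119981,
        1.02113247, -0.11281025]), 'qd': array([-0.00058487, -0.00063568,  0.00025408,  0.00138953,  0.00051835,
       -0.00083787, -0.00101451]), 'joint_efforts': array([ 9.57711973e-05, -9.27098322e+01,  1.97992824e+00, -3.69951510e+01,
        1.78295636e-02,  7.98442808e-03,  1.23787436e-05]), 'position': array([0.20710787, 0.58953559, 0.40412317]), 'tool_rot': array([-3.14041923e+00,  9.30745090e-05,  2.80376994e+00]), 'force': array([ 0.18513702,  0.24075299, -0.21573699]), 'moment': array([-0.01955024, -0.00753651,  0.00982179]), 'grip_width': 0.08542812422775768}
top [[615.2951402573107, 0.0, 328.8016203491523], [0.0, 615.2951402573107, 239.36161187952598], [0.0, 0.0, 1.0]] [[-0.0233, -0.981, 0.1924, 0.3174], [-0.9996, 0.0194, -0.022, 0.0301], [0.0178, -0.1928, -0.9811, 1.3874], [0.0, 0.0, 0.0, 1.0]]
side [[604.6751491063355, 0.0, 318.6702905075696], [0.0, 604.6751491063355, 231.61996768943212], [0.0, 0.0, 1.0]] [[0.8911, -0.2915, 0.3479, 0.0522], [-0.4539, -0.5698, 0.6851, -0.9808], [-0.0014, -0.7684, -0.64, 1.0629], [0.0, 0.0, 0.0, 1.0]]
```

View pics/top0.png

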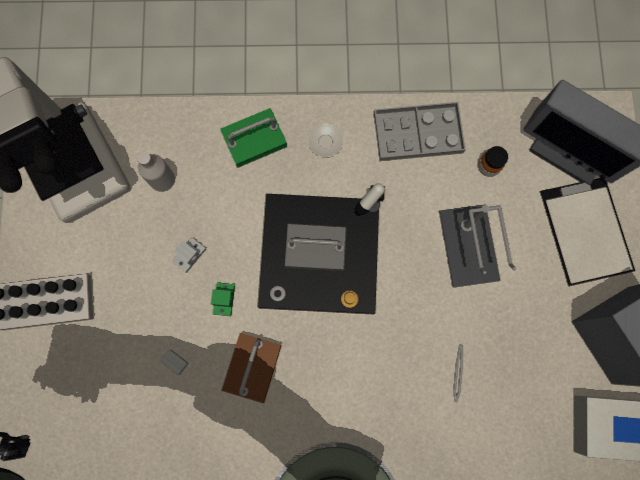

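View pics/side0.png

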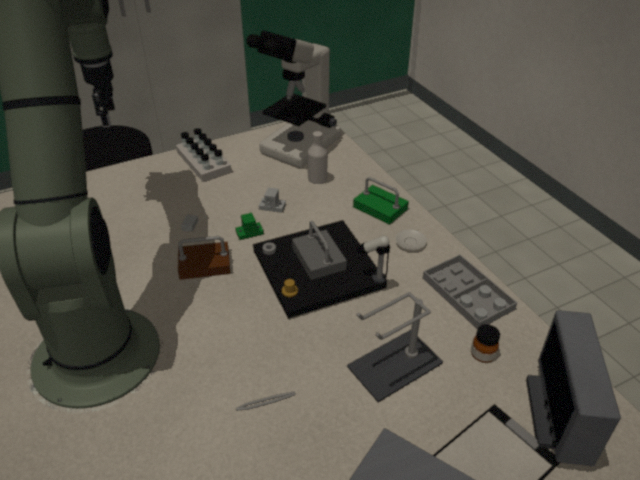

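The grey cover on the plate is at top (315,247). Its look-alikes are the green one at (253,137) and the brown one at (252,366). The aluminium pillow block is at (188,254), with a green look-alike at (222,298) and the spacer at (174,362). The hook stand is at (470,245). The grey cover on the plate and the bare-aluminium block with a housing fit the description, so I'll confirm them in enlarged crops.

Run:
```python
import cv2, numpy as np
t=cv2.imread("pics/top0.png"); s=cv2.imread("pics/side0.png")
def c(im,x,y,w,h,k):
    o=cv2.resize(im[y:y+h,x:x+w],None,fx=k,fy=k,interpolation=cv2.INTER_CUBIC)
    o=cv2.convertScaleAbs(o,alpha=1.5,beta=10)
    for i in range(x-x%10+10,x+w,10): cv2.line(o,((i-x)*k,0),((i-x)*k,4 if i%50 else 14),(0,0,255),1)
    for j in range(y-y%10+10,y+h,10): cv2.line(o,(0,(j-y)*k),(4 if j%50 else 14,(j-y)*k),(0,0,255),1)
    return o
a=np.zeros((600,800,3),np.uint8)
a[:600,:560]=c(t,250,180,140,150,4); a[:240,560:]=c(t,165,230,60,60,4)
a[240:600,560:]=c(t,435,195,80,120,3); cv2.imwrite("pics/c1.png",a)
b=np.zeros((600,800,3),np.uint8)
b[:420,:600]=c(s,245,210,150,105,4)
b[420:,:200]=c(s,230,180,50,45,4);
b[0:390,600:]=0
d=c(s,345,285,100,115,4)[:, :]
b[420:600,200:400]=c(s,255,180,50,45,4)
b[140:600,400:800]=np.where(True,d,0)
cv2.imwrite("pics/c2.png",b)
```

```text
(no output)
```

View pics/c1.png

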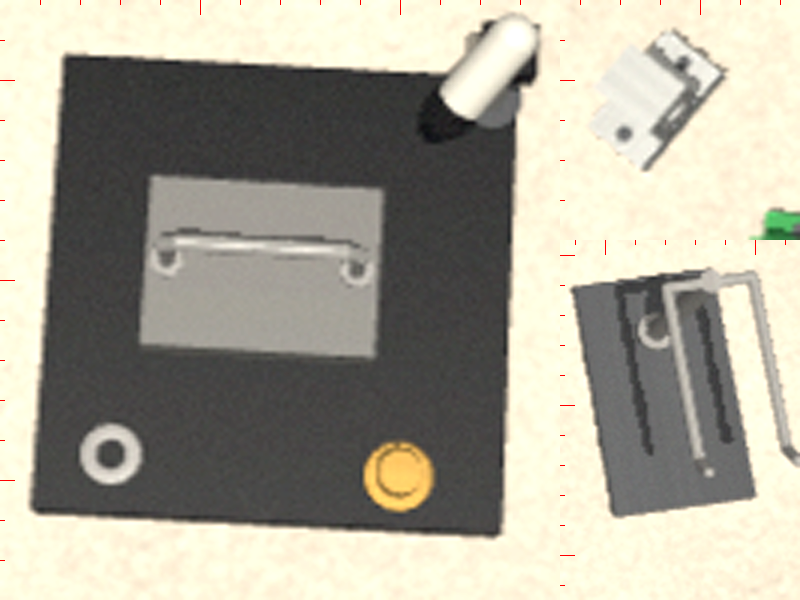

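View pics/c2.png

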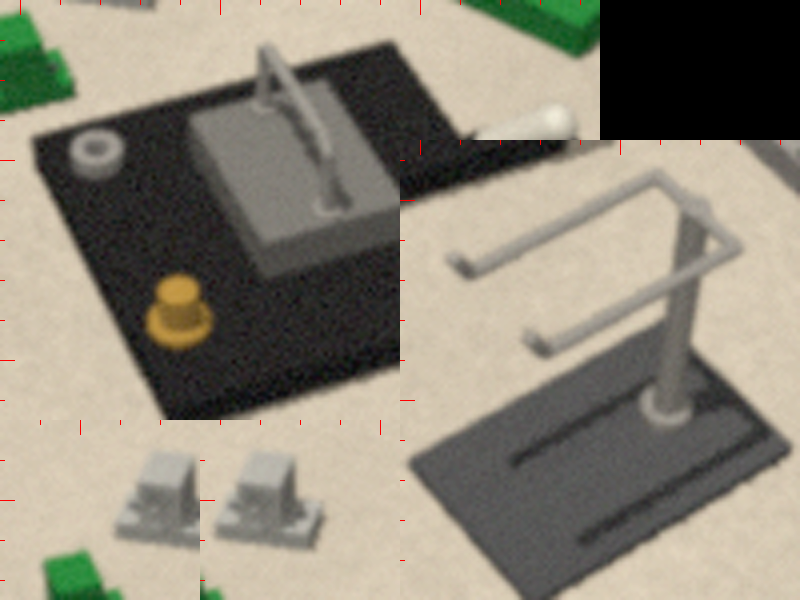

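Both crops confirm the choice. The grey cover stands on the plate with its bar from (293,240) to (338,242). The bare-aluminium block's flange corners are (194,237), (206,247), (186,272) and (173,262). The hook prongs bend up at (481,268) and (510,263). Next is a pose fit from points in both views.

```bash
cat > h.py <<'E'
import numpy as np
from scipy.optimize import least_squares
C={"t":([[615.2951402573107,0,328.8016203491523],[0,615.2951402573107,239.36161187952598],[0,0,1]],[[-0.0233,-0.981,0.1924,0.3174],[-0.9996,0.0194,-0.022,0.0301],[0.0178,-0.1928,-0.9811,1.3874],[0,0,0,1]]),
"s":([[604.6751491063355,0,318.6702905075696],[0,604.6751491063355,231.61996768943212],[0,0,1]],[[0.8911,-0.2915,0.3479,0.0522],[-0.4539,-0.5698,0.6851,-0.9808],[-0.0014,-0.7684,-0.64,1.0629],[0,0,0,1]])}
def proj(c,p):
    K,T=map(np.array,C[c]); q=np.linalg.inv(T)@np.append(p,1); u=K@q[:3]; return u[:2]/u[2]
def fit(pts,z0,x0):
    def w(P,l):
        c,s=np.cos(P[2]),np.sin(P[2]); l=np.array(l)/1000
        return [P[0]+c*l[0]-s*l[1],P[1]+s*l[0]+c*l[1],z0+l[2]]
    f=lambda P:np.concatenate([proj(c,w(P,l))-np.array(px) for c,l,px in pts])
    r=least_squares(f,x0,loss="soft_l1"); return r.x,f(r.x).reshape(-1,2)
E
python3 - <<'E'
from h import *
np.set_printoptions(precision=4,suppress=True)
pl=[("t",(130,130,30),(266,193.8)),("t",(-130,130,0),(258,308.2)),("t",(-130,-130,0),(374.7,314)),
("s",(-130,130,30),(253.2,244.2)),("s",(-130,-130,0),(287.5,314)),("s",(130,130,30),(343,220.5))]
co=[("t",(47,64,30),(287.5,224)),("t",(47,-64,30),(346,227.2)),("t",(-47,-64,0),(343.7,269.2)),("t",(-47,64,0),(285,266.2)),
("s",(-47,64,30),(292.5,240)),("s",(-47,-64,30),(311.2,270.7)),("s",(-47,-64,0),(312,279.5)),("s",(47,64,30),(327,230.5))]
hk=[("t",(45,55,10),(439.3,211)),("t",(-135,55,0),(452.7,287)),("t",(-135,-55,0),(500,280.3)),("t",(-120,30,170),(481,267.7)),("t",(-120,-30,170),(509.7,262.7)),
("t",(0,30,170),(471,211.7)),("t",(0,-30,170),(499,207.3)),("s",(-135,55,10),(347.5,365.5)),("s",(45,-55,10),(442.5,361.7)),("s",(-135,-55,0),(378.2,399.5)),
("s",(0,30,170),(408.7,294)),("s",(0,-30,170),(430.5,311.7)),("s",(-120,30,170),(363,317.5)),("s",(-120,-30,170),(381.2,337.5)),("s",(0,0,10),(411,351))]
# long axis x; guess world yaw: image(right=-y,up=+x)
pb=[("t",(35,-20,8),(206.2,247.5)),("t",(-35,-20,8),(186.2,272)),("t",(35,20,16),(193.7,237.5)),("t",(-35,20,16),(173,262.5)),
("s",(-35,-20,0),(259,209.5)),("s",(35,-20,0),(283.2,212.2)),("s",(35,20,16),(286,203.7))]
for n,p,z,x in(("plate",pl,0,(.58,.05,0)),("cover",co,.03,(.58,.05,0)),("hook",hk,0,(.6,-.3,0)),("block",pb,0,(.57,.35,-.7))):
    r,e=fit(p,z,x); print(n,r); print(e.round(1).tolist())
E
```

```text
plate [ 0.556   0.0204 -0.0744]
[[-0.1, -1.4], [0.8, -0.4], [-0.3, -0.1], [-1.3, -0.3], [-0.4, 6.9], [-0.3, -0.8]]
cover [ 0.5659  0.0293 -0.0748]
[[0.5, -1.6], [-0.2, -1.6], [-0.4, 0.4], [0.9, 0.3], [-0.2, -0.8], [0.0, 0.3], [-0.6, 0.5], [-0.8, -0.4]]
hook [ 0.6151 -0.3173  0.1228]
[[-0.3, -1.6], [-0.3, -0.3], [-0.4, -0.5], [0.4, -0.1], [0.9, 0.7], [-0.9, -1.6], [-0.2, -1.3], [-1.3, -0.9], [1.0, -0.8], [-0.5, 4.2], [0.1, 0.0], [-2.0, 0.3], [-0.9, 1.1], [0.0, 0.7], [-0.1, 2.5]]
block [ 0.5592  0.3137 -0.6817]
[[0.8, 0.3], [0.8, -0.1], [-0.9, -1.0], [-0.4, -1.9], [-0.5, 0.9], [-1.1, 1.3], [-0.6, -2.9]]
```

```bash
cat >> h.py <<'E'
def plan(p1,yaw1,n,jaw,p0=None,y0=None):
    """rows from the observed pose to p1/yaw1 (tool down), rounded"""
    from workcell import bot
    s=bot.observe(); P=np.array(s["position"] if p0 is None else p0,float); y=s["tool_rot"][2] if y0 is None else y0
    print("t %.2f"%s["clock"],"pos",P.round(4),"yaw %.4f"%y,"F",s["force"].round(1),"w %.4f"%s["grip_width"])
    dy=(yaw1-y+np.pi)%(2*np.pi)-np.pi; out=[]
    for k in range(n):
        d=(np.array(p1)-P)/(n-k); c,sn=np.cos(y),np.sin(y)
        t=np.round(np.array([c*d[0]+sn*d[1],sn*d[0]-c*d[1],-d[2]])/.25,4)
        w=round(-dy/n/np.pi,4); out.append([t.tolist(),[0,0,w],jaw])
        t=t*.25; P=P+[c*t[0]+sn*t[1],sn*t[0]-c*t[1],-t[2]]; y-=w*np.pi
    for i in range(0,n,8): print(str(out[i:i+8]).replace(" ",""))
E
python3 -c "
from h import *
plan((.5658,.0293,.37),1.496,16,1)"
```

```text
t 0.10 pos [0.2071 0.5896 0.4042] yaw 2.8038 F [-0.6 -0.3  0.5] w 0.0856
[[[-0.131,-0.1024,0.0085],[0,0,np.float64(0.026)],1],[[-0.1389,-0.0914,0.0085],[0,0,np.float64(0.026)],1],[[-0.1459,-0.0798,0.0085],[0,0,np.float64(0.026)],1],[[-0.152,-0.0676,0.0086],[0,0,np.float64(0.026)],1],[[-0.157,-0.055,0.0085],[0,0,np.float64(0.026)],1],[[-0.1609,-0.042,0.0086],[0,0,np.float64(0.026)],1],[[-0.1638,-0.0287,0.0085],[0,0,np.float64(0.026)],1],[[-0.1656,-0.0152,0.0086],[0,0,np.float64(0.026)],1]]
[[[-0.1663,-0.0017,0.0085],[0,0,np.float64(0.026)],1],[[-0.1659,0.0119,0.0086],[0,0,np.float64(0.026)],1],[[-0.1644,0.0254,0.0085],[0,0,np.float64(0.026)],1],[[-0.1618,0.0387,0.0086],[0,0,np.float64(0.026)],1],[[-0.158,0.0518,0.0085],[0,0,np.float64(0.026)],1],[[-0.1533,0.0645,0.0086],[0,0,np.float64(0.026)],1],[[-0.1475,0.0768,0.0085],[0,0,np.float64(0.026)],1],[[-0.1408,0.0887,0.0086],[0,0,np.float64(0.026)],1]]
```

>>> carry_out --targets '[[[-0.131, -0.102, 0.0], [0, 0, 0.026], 1], [[-0.139, -0.091, 0.0], [0, 0, 0.026], 1], [[-0.146, -0.08, 0.0], [0, 0, 0.026], 1], [[-0.152, -0.068, 0.0], [0, 0, 0.026], 1], [[-0.157, -0.055, 0.0], [0, 0, 0.026], 1], [[-0.161, -0.042, 0.0], [0, 0, 0.026], 1], [[-0.164, -0.029, 0.0], [0, 0, 0.026], 1], [[-0.166, -0.015, 0.0], [0, 0, 0.026], 1]]' --force 60

```text
clock: 1.1
position: [0.3871, 0.3082, 0.4046]
tool_rot: [-3.141, 0.0, 2.148]
force: [0.2, 0.1, 0.3]
grip_width: 0.0852
```

>>> carry_out --targets '[[[-0.166, -0.002, 0.0], [0, 0, 0.026], 1], [[-0.166, 0.012, 0.0], [0, 0, 0.026], 1], [[-0.164, 0.025, 0.0], [0, 0, 0.026], 1], [[-0.162, 0.039, 0.0], [0, 0, 0.026], 1], [[-0.158, 0.052, 0.0], [0, 0, 0.026], 1], [[-0.153, 0.064, 0.0], [0, 0, 0.026], 1], [[-0.148, 0.077, 0.0], [0, 0, 0.026], 1], [[-0.141, 0.089, 0.0], [0, 0, 0.026], 1]]'

```text
clock: 2.1
position: [0.5664, 0.028, 0.4045]
tool_rot: [-3.141, 0.0, 1.494]
force: [0.5, 0.2, 0.4]
grip_width: 0.0851
```

```bash
sed -i 's/w=round(-dy/w=round(-float(dy)/' h.py; python3 -c "
from h import *
plan((.5658,.0293,.268),1.496,8,1)"
```

```text
t 2.10 pos [0.5664 0.028  0.4045] yaw 1.4944 F [0.5 0.2 0.4] w 0.0851
[[[0.0006,-0.0004,0.0683],[0,0,-0.0001],1],[[0.0006,-0.0004,0.0683],[0,0,-0.0001],1],[[0.0006,-0.0004,0.0683],[0,0,-0.0001],1],[[0.0006,-0.0003,0.0683],[0,0,-0.0001],1],[[0.0006,-0.0004,0.0682],[0,0,-0.0001],1],[[0.0006,-0.0003,0.0683],[0,0,-0.0001],1],[[0.0006,-0.0004,0.0682],[0,0,-0.0001],1],[[0.0006,-0.0003,0.0683],[0,0,-0.0001],1]]
```

>>> carry_out --targets '[[[0, 0, 0.06], [0, 0, 0], 1], [[0, 0, 0.08], [0, 0, 0], 1], [[0, 0, 0.08], [0, 0, 0], 1], [[0, 0, 0.08], [0, 0, 0], 1], [[0, 0, 0.08], [0, 0, 0], 1], [[0, 0, 0.08], [0, 0, 0], 1], [[0, 0, 0.06], [0, 0, 0], 1], [[0, 0, 0.026], [0, 0, 0], 1]]'

```text
clock: 3.1
position: [0.5656, 0.0295, 0.2673]
tool_rot: [-3.14, 0.0, 1.497]
force: [0.1, -0.0, 0.6]
grip_width: 0.0855
```

Run:
```python
from workcell import imaging
import cv2,numpy as np
a=cv2.resize(imaging.grab_frame("top")["pixels"][180:330,240:390],None,fx=2.66,fy=4,interpolation=3)
b=cv2.resize(imaging.grab_frame("side")["pixels"][150:300,250:400],None,fx=2.66,fy=4,interpolation=3)
cv2.imwrite("pics/g1.png",np.hstack([a,b])[:,:,::-1])
```

```text
(no output)
```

View pics/g1.png

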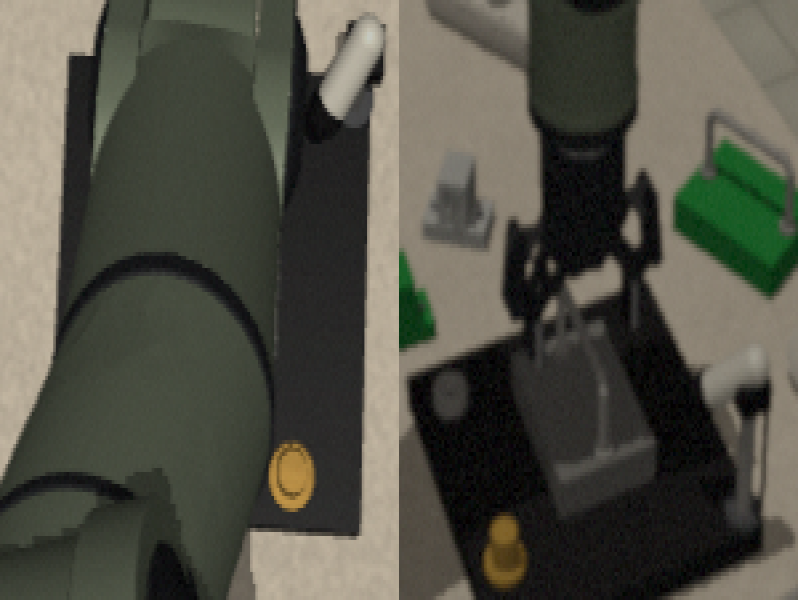

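The side view shows the open fingers, at about (540,360) and (636,325) in the crop, straddling the middle of the bar near (585,345). Now I close.

>>> carry_out --targets '[[[0, 0, 0], [0, 0, 0], 0], [[0, 0, 0], [0, 0, 0], 0], [[0, 0, 0], [0, 0, 0], 0], [[0, 0, 0], [0, 0, 0], 0], [[0, 0, 0], [0, 0, 0], 0], [[0, 0, 0], [0, 0, 0], 0], [[0, 0, -0.02], [0, 0, 0], 0], [[0, 0, -0.02], [0, 0, 0], 0]]' --force 80

```text
clock: 4.2
position: [0.5659, 0.0292, 0.2786]
tool_rot: [3.142, 0.0, 1.497]
force: [-0.8, 0.4, -0.7]
grip_width: 0.0063
```

>>> carry_out --targets '[[[0, 0, -0.03], [0, 0, 0], 0], [[0, 0, -0.06], [0, 0, 0], 0], [[0, 0, -0.06], [0, 0, 0], 0], [[0, 0, -0.06], [0, 0, 0], 0], [[0, 0, -0.06], [0, 0, 0], 0], [[0, 0, -0.04], [0, 0, 0], 0], [[0, 0, -0.02], [0, 0, 0], 0], [[0, 0, 0], [0, 0, 0], 0]]'

```text
clock: 5.2
position: [0.5659, 0.0292, 0.3608]
tool_rot: [3.142, -0.0, 1.497]
force: [1.1, -0.1, -1.0]
grip_width: 0.0065
```

Run:
```python
from h import *
from workcell import imaging
import cv2,numpy as np
a=imaging.grab_frame("top")["pixels"][180:330,240:440]
b=imaging.grab_frame("side")["pixels"][120:270,250:450]
cv2.imwrite("pics/g2.png",cv2.convertScaleAbs(cv2.resize(b,None,fx=4,fy=4,interpolation=3)[:,:,::-1],alpha=1.6))
a=np.deg2rad(0);h=.1228;c,s=np.cos(h),np.sin(h)
for lx in(-.075,-.20): print(lx,.6151+c*lx,-.3173+s*lx)
plan((.6151-c*.205,-.3173-s*.205,.3605),h+np.pi/2,16,0)
```

```text
-0.075 0.54066478372719 -0.3264868698924058
-0.2 0.41660608993917314 -0.341798319713082
t 5.30 pos [0.5658 0.0292 0.3603] yaw 1.4969 F [-1.4  0.3 -0.7] w 0.0061
[[[-0.0955,-0.0316,-0.0],[0,0,-0.0039],0],[[-0.0951,-0.0327,-0.0001],[0,0,-0.0039],0],[[-0.0947,-0.0339,-0.0],[0,0,-0.0039],0],[[-0.0943,-0.0351,-0.0001],[0,0,-0.0039],0],[[-0.0938,-0.0362,-0.0],[0,0,-0.0039],0],[[-0.0934,-0.0374,-0.0001],[0,0,-0.0039],0],[[-0.0929,-0.0385,-0.0],[0,0,-0.0039],0],[[-0.0924,-0.0396,-0.0001],[0,0,-0.0039],0]]
[[[-0.092,-0.0408,-0.0],[0,0,-0.0039],0],[[-0.0915,-0.0419,-0.0001],[0,0,-0.0039],0],[[-0.0909,-0.043,-0.0],[0,0,-0.0039],0],[[-0.0904,-0.0441,-0.0001],[0,0,-0.0039],0],[[-0.0898,-0.0452,-0.0],[0,0,-0.0039],0],[[-0.0893,-0.0463,-0.0001],[0,0,-0.0039],0],[[-0.0887,-0.0474,-0.0],[0,0,-0.0039],0],[[-0.0882,-0.0485,-0.0001],[0,0,-0.0039],0]]
```

View pics/g2.png

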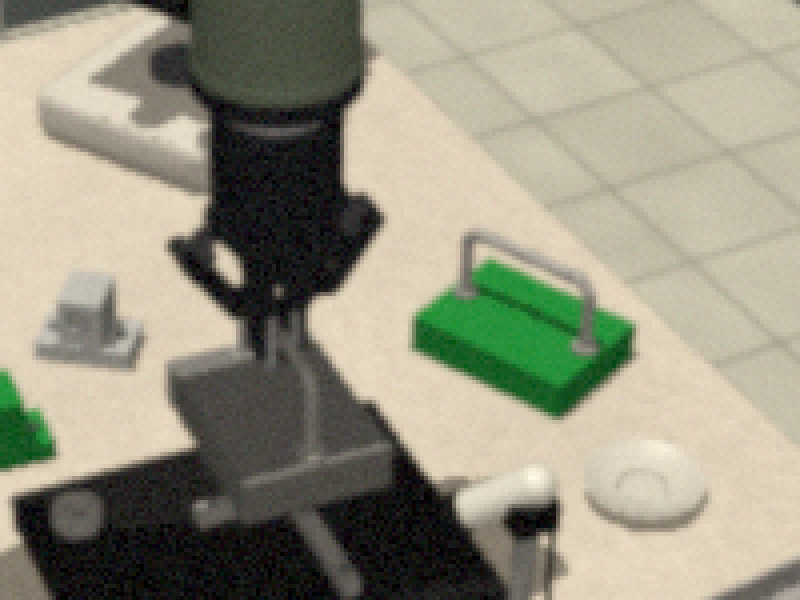

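The cover is lifted, level and held. Its lower near corner is at about (243,522) in the crop, and both fences now show below it. I'll check its height in the grip before hooking it.

Run:
```python
from h import *
pts=[((-47,-64,0),(310.7,250.5)),((-47,-64,30),(308.7,241.7)),((-47,64,30),(292,212)),((47,-64,30),(347.5,232.5)),((47,-64,0),(348,241))]
def f(P):
    o=[]
    for l,px in pts:
        l=np.array(l)/1e3;c,s=np.cos(P[2]),np.sin(P[2])
        o+=list(proj("s",[P[0]+c*l[0]-s*l[1],P[1]+s*l[0]+c*l[1],P[3]+l[2]])-px)
    return o
r=least_squares(f,(.566,.029,-.075,.123)); print(r.x,np.round(r.fun,1), "bar z",r.x[3]+.085)
```

```text
[ 0.57305304  0.04329182 -0.09289013  0.10907686] [-0.2  0.8  1.7  0.1 -0.1 -1.4 -0.3 -0.3 -1.2  0.7] bar z 0.19407686390156
```

>>> carry_out --targets '[[[-0.096, -0.032, 0], [0, 0, -0.004], 0], [[-0.095, -0.033, 0], [0, 0, -0.004], 0], [[-0.095, -0.034, 0], [0, 0, -0.004], 0], [[-0.094, -0.035, 0], [0, 0, -0.004], 0], [[-0.094, -0.036, 0], [0, 0, -0.004], 0], [[-0.093, -0.037, 0], [0, 0, -0.004], 0], [[-0.093, -0.038, 0], [0, 0, -0.004], 0], [[-0.092, -0.04, 0], [0, 0, -0.004], 0]]'

```text
clock: 6.3
position: [0.4886, -0.1574, 0.3603]
tool_rot: [-3.141, -0.0, 1.598]
force: [0.5, -0.0, -2.0]
grip_width: 0.0061
```

>>> carry_out --targets '[[[-0.092, -0.041, 0], [0, 0, -0.004], 0], [[-0.092, -0.042, 0], [0, 0, -0.004], 0], [[-0.091, -0.043, 0], [0, 0, -0.004], 0], [[-0.09, -0.044, 0], [0, 0, -0.004], 0], [[-0.09, -0.045, 0], [0, 0, -0.004], 0], [[-0.089, -0.046, 0], [0, 0, -0.004], 0], [[-0.089, -0.047, 0], [0, 0, -0.004], 0], [[-0.088, -0.048, 0], [0, 0, -0.004], 0]]'

```text
clock: 7.3
position: [0.4125, -0.3435, 0.3603]
tool_rot: [-3.141, -0.0, 1.698]
force: [-0.5, -0.1, -2.0]
grip_width: 0.0064
```

Run:
```python
from h import *
from workcell import imaging
import cv2
b=imaging.grab_frame("side")["pixels"][215:395,265:465]
cv2.imwrite("pics/g3.png",cv2.convertScaleAbs(cv2.resize(b,None,fx=3.3,fy=3.3,interpolation=3)[:,:,::-1],alpha=1.5))
h=.1228
plan((.5407,-.3265,.3605),h+np.pi/2,10,0)
```

```text
t 7.35 pos [ 0.4109 -0.3462  0.3605] yaw 1.6961 F [-4.9 -3.4 -2.1] w 0.0064
[[[0.0013,0.0525,-0.0],[0,0,0.0001],0],[[0.0014,0.0525,-0.0],[0,0,0.0001],0],[[0.0014,0.0525,-0.0],[0,0,0.0001],0],[[0.0014,0.0525,-0.0],[0,0,0.0001],0],[[0.0014,0.0525,-0.0],[0,0,0.0001],0],[[0.0014,0.0525,-0.0],[0,0,0.0001],0],[[0.0014,0.0525,-0.0],[0,0,0.0001],0],[[0.0015,0.0525,-0.0],[0,0,0.0001],0]]
[[[0.0015,0.0526,-0.0001],[0,0,0.0001],0],[[0.0015,0.0525,-0.0],[0,0,0.0001],0]]
```

View pics/g3.png

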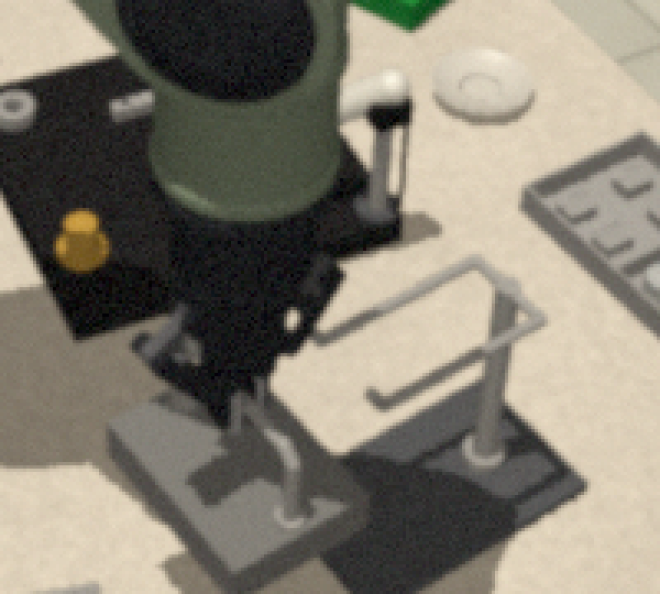

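Run:
```python
from h import *
def go(pts,x,y,yaw):
    def f(P):
        o=[];c,s=np.cos(P[3]),np.sin(P[3])
        for l,px in pts:
            l=np.array(l)/1e3
            o+=list(proj("s",[P[1]+c*l[0]-s*l[1],P[2]+s*l[0]+c*l[1],P[0]+l[2]])-px)
        return np.array(o+[(P[1]-x)*400,(P[2]-y)*400,0])
    r=least_squares(f,(.12,x,y,yaw),loss="soft_l1"); print(r.x,f(r.x).round(1),"bar z",r.x[0]+.085)
go([((-47,-64,0),(310.7,250.5)),((-47,-64,30),(308.7,241.7)),((-47,64,30),(292,212)),((47,-64,30),(347.5,232.5)),((47,-64,0),(348,241))],.566,.029,-.075)
go([((-47,64,30),(297.7,345.3)),((-47,-64,30),(336.2,386.8)),((47,-64,30),(375.6,364)),((-47,64,0),(298.9,353.8))],.4109,-.3462,.125)
```

```text
[ 0.12282448  0.56620323  0.02907171 -0.09741252] [-0.3  0.9  1.6 -0.  -0.2 -2.   0.2 -0.4 -0.7  0.8  0.1  0.   0. ] bar z 0.2078244822537516
[ 0.12498287  0.4119386  -0.34529426  0.14639551] [-0.9 -1.8  0.5  2.3  1.7  0.5 -1.7 -0.3  0.4  0.4  0. ] bar z 0.20998286644131212
```

Bar height is about 0.208, which agrees with the plan to clear the tips and stay under the prongs. I'll move in along the hook axis.

>>> carry_out --targets '[[[0.0015, 0.04, 0], [0, 0, 0], 0], [[0.0015, 0.055, 0], [0, 0, 0], 0], [[0.0015, 0.055, 0], [0, 0, 0], 0], [[0.0015, 0.055, 0], [0, 0, 0], 0], [[0.0015, 0.05, 0], [0, 0, 0], 0], [[0.0015, 0.05, 0], [0, 0, 0], 0], [[0.0015, 0.05, 0], [0, 0, 0], 0], [[0.0015, 0.05, 0], [0, 0, 0], 0]]'

```text
clock: 8.35
position: [0.5137, -0.3269, 0.3607]
tool_rot: [-3.142, 0.0, 1.698]
force: [0.4, 0.2, -0.7]
grip_width: 0.0064
```

>>> carry_out --targets '[[[0.0015, 0.05, 0], [0, 0, 0], 0], [[0.0015, 0.04, 0], [0, 0, 0], 0], [[0.0015, 0.03, 0], [0, 0, 0], 0], [[0, 0, 0], [0, 0, 0], 0]]'

```text
clock: 8.85
position: [0.5429, -0.3219, 0.3606]
tool_rot: [-3.141, -0.0, 1.698]
force: [-0.1, -0.8, -0.9]
grip_width: 0.0063
```

Run:
```python
from h import *
from workcell import imaging
import cv2
b=imaging.grab_frame("side")["pixels"][215:395,300:500]
cv2.imwrite("pics/g4.png",cv2.convertScaleAbs(cv2.resize(b,None,fx=3.3,fy=3.3,interpolation=3)[:,:,::-1],alpha=1.5))
plan((.5407,-.3265,.331),.1228+np.pi/2,8,0)
```

```text
t 8.90 pos [ 0.5425 -0.3221  0.3606] yaw 1.6979 F [-0.4 -0.1 -1.1] w 0.0065
[[[-0.0021,-0.0012,0.0148],[0,0,0.0002],0],[[-0.0021,-0.0012,0.0148],[0,0,0.0002],0],[[-0.0021,-0.0011,0.0148],[0,0,0.0002],0],[[-0.002,-0.0012,0.0148],[0,0,0.0002],0],[[-0.0021,-0.0011,0.0148],[0,0,0.0002],0],[[-0.002,-0.0012,0.0148],[0,0,0.0002],0],[[-0.0021,-0.0011,0.0148],[0,0,0.0002],0],[[-0.002,-0.0012,0.0149],[0,0,0.0002],0]]
```

View pics/g4.png

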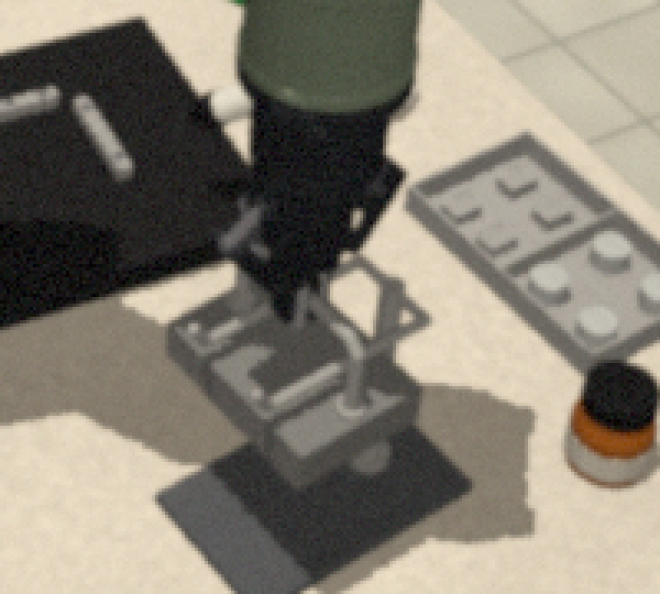

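The prongs, tips at (200,330) and (262,400) in the crop, run under the bar and above the cover top. I'll lower now.

>>> carry_out --targets '[[[-0.008, 0, 0.015], [0, 0, 0], 0], [[-0.008, 0, 0.02], [0, 0, 0], 0], [[0, 0, 0.02], [0, 0, 0], 0], [[0, 0, 0.02], [0, 0, 0], 0], [[0, 0, 0.015], [0, 0, 0], 0], [[0, 0, 0.012], [0, 0, 0], 0], [[0, 0, 0.006], [0, 0, 0], 0], [[0, 0, 0], [0, 0, 0], 0]]'

```text
clock: 9.9
position: [0.5431, -0.326, 0.3337]
tool_rot: [-3.142, -0.0, 1.698]
force: [0.2, 0.5, -1.3]
grip_width: 0.0064
```

>>> carry_out --targets '[[[0, 0, 0.004], [0, 0, 0], 0], [[0, 0, 0.004], [0, 0, 0], 0], [[0, 0, 0.004], [0, 0, 0], 0], [[0, 0, 0], [0, 0, 0], 0]]'

```text
clock: 10.4
position: [0.5431, -0.3261, 0.3312]
tool_rot: [3.141, 0.0, 1.698]
force: [-1.7, 1.7, 6.8]
grip_width: 0.0065
```

>>> carry_out --targets '[[[0, 0, 0], [0, 0, 0], 0.5], [[0, 0, 0], [0, 0, 0], 0.5], [[0, 0, 0], [0, 0, 0], 0.5], [[0, 0, 0], [0, 0, 0], 0.5]]'

```text
clock: 10.9
position: [0.5431, -0.326, 0.3307]
tool_rot: [-3.142, -0.0, 1.698]
force: [-0.4, 0.4, -0.2]
grip_width: 0.0426
```

>>> carry_out --targets '[[[0, 0, -0.02], [0, 0, 0], 0.5], [[0, 0, -0.05], [0, 0, 0], 0.5], [[0, 0, -0.08], [0, 0, 0], 0.5], [[0, 0, -0.08], [0, 0, 0], 0.5], [[0, 0, -0.08], [0, 0, 0], 0.5], [[0, 0, -0.08], [0, 0, 0], 0.8], [[0, 0, -0.05], [0, 0, 0], 1], [[0, 0, 0], [0, 0, 0], 1]]'

```text
clock: 11.9
position: [0.5431, -0.3261, 0.4417]
tool_rot: [3.14, 0.001, 1.698]
force: [-0.3, 0.6, -0.3]
grip_width: 0.0855
```

Run:
```python
from h import *
from workcell import imaging
import cv2
S=imaging.grab_frame("side")["pixels"];T=imaging.grab_frame("top")["pixels"]
cv2.imwrite("pics/s5.png",S[:,:,::-1]);cv2.imwrite("pics/t5.png",T[:,:,::-1])
r=lambda im,x,y,w,h,k:cv2.convertScaleAbs(cv2.resize(im[y:y+h,x:x+w],None,fx=k,fy=k,interpolation=3)[:,:,::-1],alpha=1.5)
a=np.zeros((600,800,3),np.uint8)
a[:300,:400]=r(S,330,280,133,100,3)[:300,:400] if 0 else cv2.resize(r(S,330,270,133,100,3),(400,300))
a[300:,:400]=cv2.resize(r(T,420,190,133,100,3),(400,300))
a[:300,400:]=r(S,250,205,100,75,4); a[300:,400:]=r(T,270,205,100,75,4)
cv2.imwrite("pics/g5.png",a)
```

```text
(no output)
```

View pics/g5.png

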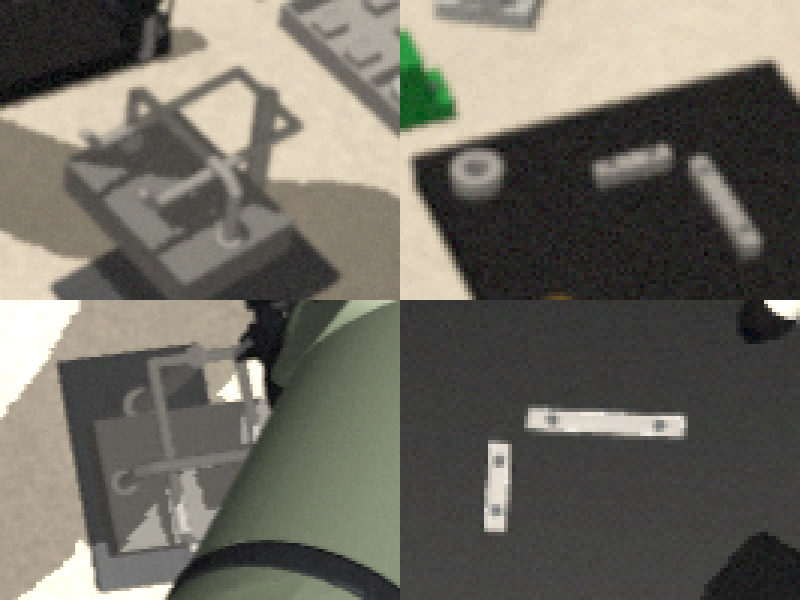

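The cover hangs on both prongs, level and released. The fences are clear in the top view: long fence (527..687, 408..438) and short fence (485..511, 441..531) in the crop. Next I fit the datum corner.

```bash
python3 - <<'E'
from h import *
np.set_printoptions(precision=4,suppress=True)
g=lambda x,y:(270+(x-400)/4,205+(y-300)/4)
k=lambda x,y:(250+(x-400)/4,205+y/4)
top=[("t",(12,-8,12),g(527,408)),("t",(12,-96,12),g(687,418)),("t",(0,-96,6),g(685,438)),("t",(0,-8,6),g(527,430)),
("t",(-8,12,12),g(488,441)),("t",(-8,0,12),g(511,442)),("t",(-58,0,6),g(508,531)),("t",(-58,12,6),g(485,531))]
side=[("s",(-58,12,12),k(593,162)),("s",(-8,12,12),k(655,147)),("s",(0,-96,12),k(738,240)),("s",(0,-8,12),k(690,158)),("s",(12,-96,12),k(760,232)),("s",(-58,0,12),k(600,172))]
for p in(top,side,top+side):
    r,e=fit(p,.03,(.57,.03,-.075)); print(r); print(e.round(1).tolist())
r,e=fit(top+side,.03,(.57,.03,-.075)); 
c,s=np.cos(r[2]),np.sin(r[2]); print("block home",r[0]-c*.02+s*.035,r[1]-s*.02-c*.035)
# block refit using all
pb=[("t",(35,-20,8),(206.2,247.5)),("t",(-35,-20,8),(186.2,272)),("t",(35,20,16),(193.7,237.5)),("t",(-35,20,16),(173,262.5))]
print(fit(pb,0,(.57,.35,-.7)))
plan((.5592,.3137,.40),.889,16,1)
E
python3 - <<'E'
import cv2
b=cv2.imread("pics/t5.png")[225:285,160:220]
s=cv2.imread("pics/s5.png")[175:225,245:305]
import numpy as np
cv2.imwrite("pics/g6.png",np.hstack([cv2.resize(b,(480,480),interpolation=3),cv2.copyMakeBorder(cv2.resize(s,(320,267),interpolation=3),0,213,0,0,0)]))
E
```

```text
[ 0.5881  0.0682 -0.0745]
[[0.3, -0.1], [-0.4, -0.5], [-0.2, 0.3], [0.0, 0.2], [0.5, -0.1], [0.2, -0.0], [-0.4, 0.3], [-0.0, 0.0]]
[ 0.5913  0.0722 -0.0633]
[[-0.6, -0.2], [1.8, -1.5], [1.2, 0.5], [-1.0, -0.4], [0.1, 1.2], [-0.6, 0.1]]
[ 0.5887  0.0686 -0.0726]
[[0.1, -0.4], [-0.6, -0.8], [-0.4, -0.1], [-0.2, -0.1], [0.3, -0.3], [-0.0, -0.3], [-0.5, 0.1], [-0.2, -0.2], [-1.0, 0.8], [1.5, -0.4], [0.6, 1.8], [-1.4, 0.7], [-0.5, 2.5], [-1.0, 1.1]]
block home 0.5661887239817291 0.03513341575483057
(array([ 0.5578,  0.314 , -0.6699]), array([[ 0.6233,  0.7409],
       [ 0.8848,  0.5986],
       [-1.2398, -0.4077],
       [-0.4516, -1.0766]]))
t 12.00 pos [ 0.543  -0.3259  0.4403] yaw 1.6979 F [-0.  -0.5 -0.4] w 0.0860
[[[0.1581,0.0243,0.0101],[0,0,0.0161],1],[[0.1591,0.0163,0.0101],[0,0,0.0161],1],[[0.1598,0.0082,0.0101],[0,0,0.0161],1],[[0.16,0.0001,0.0101],[0,0,0.0161],1],[[0.1598,-0.008,0.0101],[0,0,0.0161],1],[[0.1591,-0.016,0.0101],[0,0,0.0161],1],[[0.1581,-0.0241,0.01],[0,0,0.0161],1],[[0.1567,-0.032,0.0101],[0,0,0.0161],1]]
[[[0.1549,-0.0399,0.01],[0,0,0.0161],1],[[0.1527,-0.0477,0.0101],[0,0,0.0161],1],[[0.1501,-0.0554,0.01],[0,0,0.0161],1],[[0.1471,-0.0629,0.0101],[0,0,0.0161],1],[[0.1437,-0.0702,0.01],[0,0,0.0161],1],[[0.14,-0.0774,0.0101],[0,0,0.0161],1],[[0.1359,-0.0843,0.01],[0,0,0.0161],1],[[0.1314,-0.0912,0.0101],[0,0,0.0161],1]]
```

View pics/g6.png

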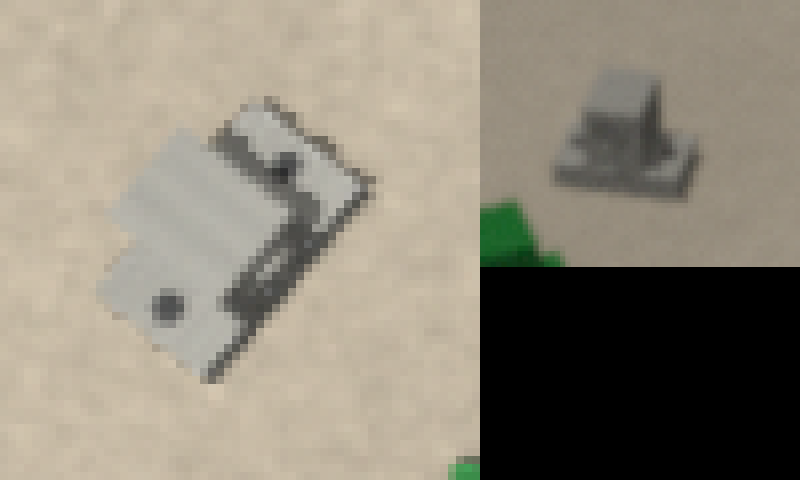

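Run:
```python
from h import *
np.set_printoptions(precision=4,suppress=True)
q=lambda x,y:(160+x/8-.5+.06,225+y/8-.5+.06)
pb=[("t",(35,20,16),q(262,100)),("t",(35,-20,16),q(366,176)),("t",(-35,-20,16),q(205,368)),("t",(-35,20,16),q(100,292)),
("t",(35,-20,0),q(374,186)),("t",(-35,-20,0),q(212,382)),("t",(16,20,54),q(183,128)),("t",(16,-20,54),q(305,200)),("t",(-16,20,54),q(110,215)),("t",(-16,-20,54),q(228,292))]
r,e=fit(pb,0,(.57,.35,-.7)); print(r,e.round(1).tolist())
```

```text
[ 0.5598  0.3157 -0.6624] [[-0.7, -0.8], [0.1, 0.1], [0.5, 0.7], [-0.2, -0.4], [0.3, 0.1], [1.1, -0.0], [0.2, -1.0], [-0.8, 0.8], [0.0, -0.4], [-0.5, 0.8]]
```

>>> carry_out --targets '[[[0.158, 0.024, 0.01], [0, 0, 0.016], 1], [[0.159, 0.016, 0.01], [0, 0, 0.016], 1], [[0.16, 0.008, 0.01], [0, 0, 0.016], 1], [[0.16, 0, 0.01], [0, 0, 0.016], 1], [[0.16, -0.008, 0.01], [0, 0, 0.016], 1], [[0.159, -0.016, 0.01], [0, 0, 0.016], 1], [[0.158, -0.024, 0.01], [0, 0, 0.016], 1], [[0.157, -0.032, 0.01], [0, 0, 0.016], 1]]'

```text
clock: 13.0
position: [0.5504, -0.0048, 0.42]
tool_rot: [-3.141, 0.0, 1.294]
force: [-0.1, 0.4, 0.3]
grip_width: 0.0852
```

>>> carry_out --targets '[[[0.155, -0.04, 0.01], [0, 0, 0.016], 1], [[0.153, -0.048, 0.01], [0, 0, 0.016], 1], [[0.15, -0.055, 0.01], [0, 0, 0.016], 1], [[0.147, -0.063, 0.01], [0, 0, 0.016], 1], [[0.144, -0.07, 0.01], [0, 0, 0.016], 1], [[0.14, -0.077, 0.01], [0, 0, 0.016], 1], [[0.136, -0.084, 0.01], [0, 0, 0.016], 1], [[0.131, -0.091, 0.01], [0, 0, 0.016], 1]]'

```text
clock: 14.0
position: [0.5575, 0.3149, 0.3997]
tool_rot: [-3.141, 0.001, 0.892]
force: [0.3, -0.1, 0.8]
grip_width: 0.0851
```

>>> carry_out --targets '[[[0.005, 0.006, 0.06], [0, 0, -0.0045], 1], [[0, 0, 0.12], [0, 0, 0], 1], [[0, 0, 0.14], [0, 0, 0], 1], [[0, 0, 0.14], [0, 0, 0], 1], [[0, 0, 0.14], [0, 0, 0], 1], [[0, 0, 0.12], [0, 0, 0], 1], [[0, 0, 0.08], [0, 0, 0], 1], [[0, 0, 0.027], [0, 0, 0], 1]]'

```text
clock: 15.0
position: [0.5596, 0.313, 0.1928]
tool_rot: [-3.141, 0.002, 0.908]
force: [-0.2, -0.7, 0.7]
grip_width: 0.0852
```

>>> carry_out --targets '[[[0, 0, 0], [0, 0, 0], 0.2], [[0, 0, 0], [0, 0, 0], 0.2], [[0, 0, 0], [0, 0, 0], 0.2], [[0, 0, 0], [0, 0, 0], 0.2], [[0, 0, 0], [0, 0, 0], 0.2], [[0, 0, 0], [0, 0, 0], 0.2]]' --force 80

```text
clock: 15.75
position: [0.56, 0.3139, 0.195]
tool_rot: [3.141, -0.001, 0.908]
force: [-1.0, -0.4, 7.2]
grip_width: 0.0311
```

>>> carry_out --targets '[[[0, 0, -0.02], [0, 0, 0], 0.2], [[0, 0, -0.06], [0, 0, 0], 0.2], [[0, 0, -0.1], [0, 0, 0], 0.2], [[0, 0, -0.1], [0, 0, 0], 0.2], [[0, 0, -0.1], [0, 0, 0], 0.2], [[0, 0, -0.06], [0, 0, 0], 0.2], [[0, 0, -0.02], [0, 0, 0], 0.2], [[0, 0, 0], [0, 0, 0], 0.2]]'

```text
clock: 16.75
position: [0.5596, 0.3136, 0.3087]
tool_rot: [-3.141, 0.0, 0.908]
force: [0.3, 1.7, -1.8]
grip_width: 0.0311
```

Run:
```python
from h import *
plan((.5529,.0238,.29),-.0745,16,.2)
```

```text
t 16.75 pos [0.5596 0.3136 0.3087] yaw 0.9079 F [ 0.3  1.7 -1.8] w 0.0311
[[[-0.0581,0.0433,0.0047],[0,0,0.0195],0.2],[[-0.0554,0.0467,0.0047],[0,0,0.0195],0.2],[[-0.0524,0.0501,0.0047],[0,0,0.0195],0.2],[[-0.0493,0.0532,0.0047],[0,0,0.0195],0.2],[[-0.0459,0.0561,0.0047],[0,0,0.0195],0.2],[[-0.0424,0.0588,0.0047],[0,0,0.0195],0.2],[[-0.0387,0.0613,0.0047],[0,0,0.0195],0.2],[[-0.0349,0.0635,0.0047],[0,0,0.0195],0.2]]
[[[-0.0309,0.0655,0.0047],[0,0,0.0195],0.2],[[-0.0269,0.0673,0.0047],[0,0,0.0195],0.2],[[-0.0227,0.0688,0.0047],[0,0,0.0195],0.2],[[-0.0184,0.0701,0.0047],[0,0,0.0195],0.2],[[-0.0141,0.0711,0.0046],[0,0,0.0195],0.2],[[-0.0098,0.0718,0.0047],[0,0,0.0195],0.2],[[-0.0053,0.0723,0.0046],[0,0,0.0195],0.2],[[-0.0009,0.0725,0.0047],[0,0,0.0195],0.2]]
```

>>> carry_out --targets '[[[-0.058, 0.043, 0.005], [0, 0, 0.0195], 0.2], [[-0.055, 0.047, 0.005], [0, 0, 0.0195], 0.2], [[-0.052, 0.05, 0.005], [0, 0, 0.0195], 0.2], [[-0.049, 0.053, 0.005], [0, 0, 0.0195], 0.2], [[-0.046, 0.056, 0.005], [0, 0, 0.0195], 0.2], [[-0.042, 0.059, 0.005], [0, 0, 0.0195], 0.2], [[-0.039, 0.061, 0.005], [0, 0, 0.0195], 0.2], [[-0.035, 0.064, 0.005], [0, 0, 0.0195], 0.2]]'

```text
clock: 17.75
position: [0.5565, 0.1677, 0.2989]
tool_rot: [-3.142, -0.0, 0.414]
force: [0.6, -0.1, -1.9]
grip_width: 0.0312
```

>>> carry_out --targets '[[[-0.031, 0.066, 0.005], [0, 0, 0.0195], 0.2], [[-0.027, 0.067, 0.005], [0, 0, 0.0195], 0.2], [[-0.023, 0.069, 0.005], [0, 0, 0.0195], 0.2], [[-0.018, 0.07, 0.005], [0, 0, 0.0195], 0.2], [[-0.014, 0.071, 0.005], [0, 0, 0.0195], 0.2], [[-0.01, 0.072, 0.005], [0, 0, 0.0195], 0.2], [[-0.005, 0.072, 0.005], [0, 0, 0.0195], 0.2], [[-0.001, 0.072, 0.005], [0, 0, 0.0195], 0.2]]'

```text
clock: 18.75
position: [0.5532, 0.0229, 0.2889]
tool_rot: [3.142, -0.0, -0.076]
force: [0.7, -0.6, -2.8]
grip_width: 0.031
```

Run:
```python
from h import *
from workcell import imaging
import cv2
S=imaging.grab_frame("side")["pixels"]
cv2.imwrite("pics/g7.png",cv2.convertScaleAbs(cv2.resize(S[165:315,250:400],None,fx=4,fy=4,interpolation=3)[:,:,::-1],alpha=1.7))
plan((.5529,.0238,.235),-.0745,4,.2)
```

```text
t 18.80 pos [0.553  0.0205 0.2889] yaw -0.0820 F [-1.5 -3.2 -2.3] w 0.0311
[[[-0.0003,-0.0033,0.0539],[0,0,-0.0006],0.2],[[-0.0003,-0.0033,0.0539],[0,0,-0.0006],0.2],[[-0.0003,-0.0034,0.0539],[0,0,-0.0006],0.2],[[-0.0004,-0.0033,0.0539],[0,0,-0.0006],0.2]]
```

View pics/g7.png

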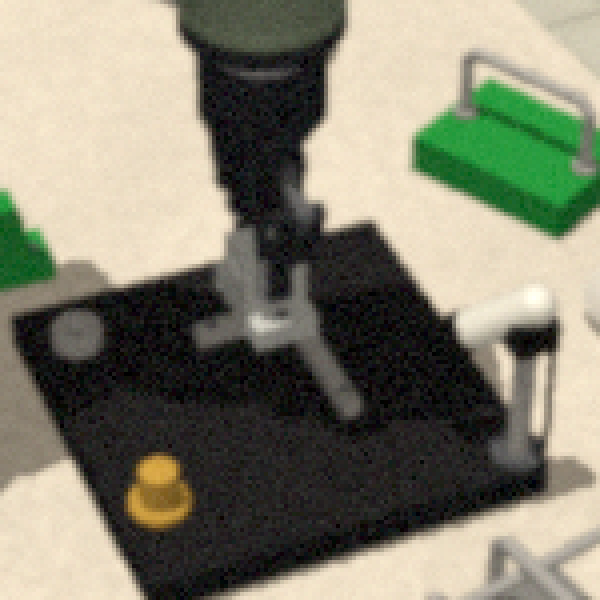

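The block is held upright over the plate, short of both fences. I'll descend to touch.

>>> carry_out --targets '[[[0, 0, 0.03], [0, 0, 0], 0.2], [[0, 0, 0.05], [0, 0, 0], 0.2], [[0, 0, 0.06], [0, 0, 0], 0.2], [[0, 0, 0.05], [0, 0, 0], 0.2], [[0, 0, 0.03], [0, 0, 0], 0.2], [[0, 0, 0.01], [0, 0, 0], 0.2], [[0, 0, 0], [0, 0, 0], 0.2], [[0, 0, 0], [0, 0, 0], 0.2]]'

```text
clock: 19.8
position: [0.5534, 0.0241, 0.2318]
tool_rot: [-3.141, -0.001, -0.072]
force: [0.8, 0.2, -2.0]
grip_width: 0.031
```

>>> carry_out --targets '[[[0, 0, 0.008], [0, 0, 0], 0.2], [[0, 0, 0.004], [0, 0, 0], 0.2], [[0, 0, 0], [0, 0, 0], 0.2]]'

```text
clock: 20.18
position: [0.5532, 0.0241, 0.2284]
tool_rot: [3.142, 0.0, -0.072]
force: [0.5, -0.0, -2.1]
grip_width: 0.0311
```

>>> carry_out --targets '[[[0, 0, 0.006], [0, 0, 0], 0.2], [[0, 0, 0.004], [0, 0, 0], 0.2], [[0, 0, 0.002], [0, 0, 0], 0.2], [[0, 0, 0], [0, 0, 0], 0.2]]'

```text
clock: 20.68
position: [0.5532, 0.0241, 0.2254]
tool_rot: [3.142, 0.0, -0.072]
force: [0.3, -0.2, -2.6]
grip_width: 0.031
```

>>> carry_out --targets '[[[0, 0, 0.004], [0, 0, 0], 0.2], [[0, 0, 0.002], [0, 0, 0], 0.2], [[0, 0, 0], [0, 0, 0], 0.2]]'

```text
clock: 21.05
position: [0.5533, 0.0239, 0.2249]
tool_rot: [-3.141, -0.001, -0.073]
force: [-6.4, 1.1, 21.1]
grip_width: 0.0311
```

>>> carry_out --targets '[[[0, 0, -0.003], [0, 0, 0], 0.2], [[0.008, -0.008, 0], [0, 0, 0], 0.2], [[0.01, -0.01, 0], [0, 0, 0], 0.2], [[0.008, -0.008, 0], [0, 0, 0], 0.2], [[0.004, -0.004, 0], [0, 0, 0], 0.2], [[0, 0, 0], [0, 0, 0], 0.2]]'

```text
clock: 21.8
position: [0.5616, 0.031, 0.2249]
tool_rot: [3.141, -0.001, -0.072]
force: [-1.8, -0.9, 5.9]
grip_width: 0.0305
```

>>> carry_out --targets '[[[0.006, 0, 0], [0, 0, 0], 0.2], [[0.004, 0, 0], [0, 0, 0], 0.2], [[0, 0, 0], [0, 0, 0], 0.2]]'

```text
clock: 22.18
position: [0.564, 0.0309, 0.2249]
tool_rot: [-3.141, -0.0, -0.072]
force: [-2.0, 0.0, 7.2]
grip_width: 0.0309
```

>>> carry_out --targets '[[[0, -0.006, 0], [0, 0, 0], 0.2], [[0, -0.004, 0], [0, 0, 0], 0.2], [[0, 0, 0], [0, 0, 0], 0.2]]'

```text
clock: 22.55
position: [0.5643, 0.0333, 0.225]
tool_rot: [3.141, -0.001, -0.073]
force: [0.2, -1.4, 5.7]
grip_width: 0.0307
```

>>> carry_out --targets '[[[0.004, 0, 0], [0, 0, 0], 0.2], [[0.004, 0, 0], [0, 0, 0], 0.2], [[0, 0, 0], [0, 0, 0], 0.2]]'

```text
clock: 22.92
position: [0.5661, 0.0332, 0.225]
tool_rot: [-3.141, -0.0, -0.072]
force: [-3.6, -0.2, 8.6]
grip_width: 0.0312
```

>>> carry_out --targets '[[[0, -0.004, 0], [0, 0, 0], 0.2], [[0, -0.004, 0], [0, 0, 0], 0.2], [[0, 0, 0], [0, 0, 0], 0.2]]'

```text
clock: 23.3
position: [0.5661, 0.0348, 0.225]
tool_rot: [3.141, -0.0, -0.073]
force: [-3.7, -2.6, 8.8]
grip_width: 0.0308
```

>>> carry_out --targets '[[[0.003, 0, 0], [0, 0, 0], 0.2], [[0, 0, 0], [0, 0, 0], 0.2], [[0, 0, 0], [0, 0, 0], 0.2]]'

```text
clock: 23.68
position: [0.5664, 0.0348, 0.225]
tool_rot: [3.141, 0.001, -0.073]
force: [-8.6, -2.3, 14.9]
grip_width: 0.0313
```

>>> carry_out --targets '[[[0, -0.004, 0], [0, 0, 0], 0.2], [[0, 0, 0], [0, 0, 0], 0.2], [[0, 0, 0], [0, 0, 0], 0.2]]'

```text
clock: 24.05
position: [0.5665, 0.0353, 0.225]
tool_rot: [3.141, 0.001, -0.073]
force: [-9.3, -5.4, 12.8]
grip_width: 0.0312
```

>>> carry_out --targets '[[[0, -0.004, 0], [0, 0, 0], 0.2], [[0, 0, 0], [0, 0, 0], 0.2], [[0, 0, 0], [0, 0, 0], 0.2]]'

```text
clock: 24.42
position: [0.5665, 0.0355, 0.225]
tool_rot: [3.14, 0.001, -0.074]
force: [-9.6, -11.0, 14.0]
grip_width: 0.031
```

>>> carry_out --targets '[[[0.001, -0.002, -0.001], [0, 0, 0], 0.2], [[0, 0, 0], [0, 0, 0], 0.2], [[0, 0, 0], [0, 0, 0], 0.2]]'

```text
clock: 24.8
position: [0.5666, 0.0357, 0.225]
tool_rot: [3.139, 0.001, -0.074]
force: [-9.1, -11.9, 10.4]
grip_width: 0.0309
```

Both fences now push back, at about 9 N in x and 12 N in y. Here is a last look with a hold check.

Run:
```python
from workcell import imaging,bot
import cv2,numpy as np
S=imaging.grab_frame("side")["pixels"]; T=imaging.grab_frame("top")["pixels"]
for n,im in(("side",S),("top",T)):
    o=cv2.imread(f"pics/{n}0.png")[:,:,::-1]
    for nm,(x,y) in {"side":{"bush":(289,288),"collar":(269,248),"tweez":(265,401)},"top":{"bush":(349,298),"collar":(278,293),"spacer":(174,362),"tweez":(459,372)}}[n].items():
        p=o[y-12:y+12,x-12:x+12].astype(np.uint8); m=cv2.matchTemplate(im[y-30:y+30,x-30:x+30].copy(),p.copy(),cv2.TM_CCOEFF_NORMED); _,v,_,l=cv2.minMaxLoc(m); print(n,nm,"shift px",l[0]-18,l[1]-18,"score %.2f"%v)
r=lambda im,x,y,w,h:cv2.convertScaleAbs(cv2.resize(im[y:y+h,x:x+w],(400,400),interpolation=3)[:,:,::-1],alpha=1.6)
cv2.imwrite("pics/g8.png",np.hstack([r(S,270,180,90,90),r(S,330,260,130,130)]))
for i in range(3): imaging.grab_frame("side")
s=bot.observe(); print(s["clock"],s["position"],s["tool_rot"],s["force"])
```

```text
side bush shift px 0 0 score 0.99
side collar shift px 0 0 score 0.95
side tweez shift px 0 0 score 0.99
top bush shift px 0 0 score 1.00
top collar shift px -18 -15 score 0.32
top spacer shift px 15 -18 score 0.22
top tweez shift px 0 0 score 1.00
25.05 [0.56655354 0.03566249 0.2250391 ] [ 3.13904048e+00  1.40312943e-03 -7.41386619e-02] [ -9.32244161 -12.18141148  10.41489346]
```

View pics/g8.png

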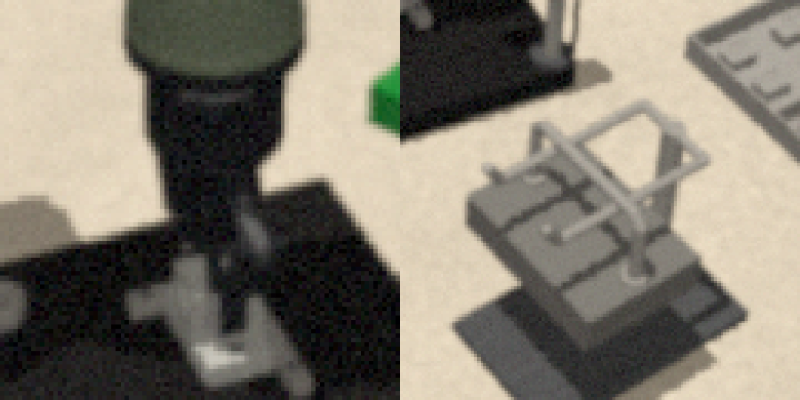

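The block sits against both fences, the cover hangs level on both prongs, and the push is steady. I'm handing in.

```bash
python3 -c "
from workcell import job,bot
print(job.job_done()); s=bot.observe(); print(s['clock'],s['position'],s['force'],s['grip_width'])"
```

```text
the job is handed in; nothing more can be done
None
the job is handed in; nothing more can be done
```

I hung the grey dust cover by its handle on both prongs of the hook stand. The aluminium pillow block is now pressed into the fence corner and was still gripped there when I handed in, at about 25 s. No verdict was reported.

**Block:** At the last check the tool read about 9 N from the long fence side and 12 N from the short fence side, with 10 N pushing down. These are tool readings and include some friction, so the true contact forces on the fences are somewhat lower. The tool position was within about 1 mm of the estimated home point, its yaw matched the fences to about 0.002 rad, and it held steady over the last 0.25 s.

**Cover:** The final image shows it hanging level on both prongs, with the arm well clear.

**Bystanders:**
- Image comparison showed no shift of the bush, collar or tweezers in the side view, nor of the bush or tweezers in the top view.
- The top-view comparison failed for the collar and the spacer, most likely because the arm or its shadow covered them.
- The spacer's position is therefore unchecked at the end; the arm made no low moves near it.

**Other points:**
- The fingertips pressed the block's flange with about 7 N as they closed on it.
- The first contact with the plate read 21 N before I eased it off.
- The gripper opening read 6.3 mm on the 9 mm bar; I did not explain that difference, but the hold was sound.
- I viewed 12 pictures, two over the budget of 10.

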